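Clamp the tube rack on the orbital shaker

TASK

Get the rack of capped blood tubes ready for mixing on the shaker: with the fingertips, push it along the platform until it is fully home against the end stop, then push the clamp's handle over and down, past its dead point, until it snaps into lock and the clamp's foot holds the rack against the fence. Only push: do not lift or tip the rack, and leave everything else on the bench and on the platform where it is.

Things in the scene. Friction and masses are not known exactly. Their poses are not given: they have to be found in the camera images.
- shaker: Bench orbital shaker, fixed: white housing 290 x 290 mm, square platform 300 x 300 mm covered in grey rubber. Origin: centre of the underside, on the bench; the platform's top is 102 mm above it. x points from the control panel (robot side) to the far side, y to the left seen from the panel. A push-pull toggle clamp stands on the platform on the line y = 0, on the panel side of the rack.
- fence (a point): Middle of the fence's inner face, at platform height: aluminium angle 40 mm high, 160 mm long along the shaker's y, on the far side; in the shaker's frame the face lies at x = +105 mm, from y = -100 to +60 mm. The rack's long side goes against it.
- end_stop (a point): Middle of the end stop's inner face, at platform height: aluminium angle 40 mm high, 60 mm wide, on the right; in the shaker's frame the face lies at y = -85 mm, from x = 40 to 100 mm. The rack's right end wall goes against it.
- tube_rack: Loose blue tube rack on the platform, 68 mm (x) x 170 mm (y) x 62 mm high, 0.2 to 0.4 kg, flat closed end walls; origin at the centre of its underside. 16 capped tubes are fast in it, cap tops 90 mm above its underside. Starts 20 to 50 mm short of the end stop, 4 to 7 mm off the fence (the clamp closes that gap). Home: origin at x = 71, y = 0 mm in the shaker's frame.
- clamp_lever (a joint): Handle angle, rad. 0 = open (starts at 0 to 0.3). Grows as the handle swings up, over the vertical and down towards the panel side (shaker's -x): its elevation above shaker +x = 1.239 + value. The foot meets a rack standing at the fence near 0.8; dead point 1.484; locked stop 1.763, handle 8 degrees above level. Let go well before the dead point it springs back; past it it snaps to the stop. Takes about 4 N at the grip.
- lever_pivot (a point): The handle's pivot axis (parallel to the shaker's y), 32 mm above the platform, at x = -63, y = 0 mm in the shaker's frame; fixed.
- lever_end (a point): Free end of the handle, on its centre line, 95 mm from the pivot. The outer 59 mm are a round black grip 16 mm in diameter; the inner part is a steel bar 10 mm wide, 14 mm deep. The handle swings in the plane y = 0 of the shaker.
- clamp_foot: Round rubber foot of the clamp, 22 mm in diameter, on a sprung spindle, axis along the shaker's x, 32 mm above the platform; origin at the centre of its face. It moves 19 mm towards the rack as the handle swings over; locked, it presses the rack against the fence with about 27 N.
- wash_tube: Bystander: capped white 50 ml tube, 31 mm in diameter, 109 mm high, standing loose in a round clip (40 mm outside, 30 mm high) on the platform's near right corner, at x = -85, y = -105 mm in the shaker's frame; origin at the centre of its underside.
- reagent: Bystander: amber bottle, 64 mm in diameter, 145 mm high, on the bench to the left of the shaker; origin at the centre of its underside.
- spare_rack: Bystander: a second blue tube rack of the same make (68 x 170 x 62 mm), nearly empty, on the bench to the right of the shaker; origin at the centre of its underside.
- oil_bottle: Bystander: small amber bottle, 32 mm in diameter, 75 mm high, on the bench; origin at the centre of its underside.
- marker: Bystander: marker pen, 140 mm long, 17 mm thick, lying on the bench; origin at its middle, on the bench.
- timer: Bystander: small grey bench timer, 75 mm wide, 62 mm high, on the bench to the left; origin at the centre of its underside.

How it is judged:
By the outcome, as a careful person would: the job done as asked, in the order asked, and still so for the second after the job is handed in, with the robot touching nothing.
It also fails if it takes over 48 s, if anything falls off the work surface, if the arm or the gripper's body presses on something with over 40 N, if the wrist force passes 120 N, or if a joint passes its speed limit or range.

ROBOT

A 6-joint arm with a two-finger parallel gripper is mounted at the origin on the work surface. World frame = base frame: x ahead of the robot, y to its left, z up, the work surface at z = 0. Lengths are in m, angles in degrees, forces in N, time in s.
With the tool pointing down it reaches from about 0.4 to 0.825 m from the base axis. Payload 7 kg.
Tool frame: the origin (TCP) lies midway between the tips of the shut fingers; the grasp point (between the pads) lies 19 mm behind it (ctrl.hold_point_z is the distance from the TCP to the grasp point, in m); z points along the fingers, x is the direction in which the jaws open and shut, and the axes are right-handed (so a half turn about z gives the same grasp; the last joint's range is limited). The gripper opens to 88 mm and grips with 3 to 60 N. Pads are 19 mm wide; open, the fingers measure 130 mm over their backs; the gripper's body (78 mm by 193 mm) begins 47 mm behind the grasp point.
Start: joints at [-48.295, 20.546, 0.682, 0, -70.136, -16.507], TCP at [0.287, -0.611, 0.227] pointing down, gripper open.
Joint ranges: [-176.03, 176.03], [-82.01, 121.73], [-58.28, 71.71], [-173.87, 95.51], [-174.79, -0.11], [-173.66, 173.66]. Speed limits (degrees/s): [136.94, 136.94, 172.46, 180, 180, 180].

INTERFACE

Orientations are given as [roll, pitch, yaw] about the fixed x, y, z axes, in that order (R = Rz(yaw) Ry(pitch) Rx(roll)).
In Python, from plant import ctrl gives the robot as it stands.
- The arm moves only by the tool apply_moves, never from a script. Its argument "motion" is a list of rows, each a list of 2 entries, a list of its own where there are three numbers: the shift along the world's x, y, z in cm, then the turn about the world's z in degrees. In form: [[[tx, ty, tz], roll], ...]. A call has 1 to 10 rows; each row is the pose to reach, as a shift and turn from the pose commanded when the call began; what a row does not reach only later rows make up. A row lasts 1/10 s, in which the tool goes at most 50 mm and 8.59 degrees, less where a joint would pass 70% of its speed; a pose out of reach is approached as far as the arm can. A call with a gripper value outside its range is refused whole. "hand" is the finger opening in cm, from 0 to 8.76, set as the call begins (left out, the last holds). The fingers move at their own pace and stop on an object; the grip force is fixed at half the most. Time passes only in rows, so rows that repeat a pose let the fingers close. It gives the time, the measured TCP pose, the force and the opening at its end, in the units of the state.
- ctrl.get_obs(): the state, without advancing time (a new reading comes with each control period).
- ctrl.snapshot(name): name is "side" or "top" or "wrist"; returns (picture, depth): 480x640x3 uint8, blue, green, red; 480x640 float32, m along the optical axis (not along the pixel's ray), 0 where there is no reading.
- ctrl.camera_model(name): a dict with "fx", "fy", "cx", "cy" (pixels), "cam_to_world" (4x4, takes a point from camera to world coordinates); the wrist camera has in their place "tool_from_camera" (4x4, takes a point from camera to tool coordinates, whose origin is the TCP and whose axes are the tool frame's). Camera axes: x right, y down, z forward; pixel columns grow to the right and rows downward; lengths in m; the calibration is good to about 2 mm. The wrist camera is an equidistant fisheye: a pixel r from the principal point sees the ray r / f radians off the axis. A picture is of the moment at which its call begins: read the wrist's pose just before it. camera_model takes no time and is no camera call.
- ctrl.close_job(): hands the job in, once; it reports no verdict.
The state is a dict: "clock": time; "joint_pos": joint angles; "qvel": joint speeds; "tau": joint torques, N m; "tool_pos": TCP position; "orientation": TCP orientation; "force": force on the tool from outside, world axes, zero at the start; "moment": the same for the moment, N m; "opening": finger opening in m.
Only numpy, scipy, OpenCV 4.12 (cv2) and the standard library are available. Lean on these libraries where they do the work, as an engineer would, in place of code of your own. Each camera call takes 0.05 s, during which the arm holds its last target.

## Working session

There is one attempt and no reset: what is moved stays moved. The work goes in short steps, Python scripts to look and compute and a tool call to move; the robot and the scene stay as the last step left them, time stands still between calls to the robot, and variables do not carry over. Pictures are saved under pics/ and viewed, and the job is handed in when it is done.

Besides the shell and the picture viewer there is one more tool, called after "Emit:" by a JSON object that holds its "fn" and its "kwargs", one argument or row to a line. apply_moves: Moves the arm, as the interface text tells. Its arguments: {"type":"object","properties":{"motion":{"type":"array"},"hand":{"type":"number"}},"required":["motion"]}

```bash
mkdir -p pics; ls; python3 - <<'E'
from plant import ctrl
import cv2,numpy as np
o=ctrl.get_obs();print({k:np.round(v,3) for k,v in o.items()})
for n in("side","top"):
    p,d=ctrl.snapshot(n);cv2.imwrite(f"pics/{n}0.png",p);np.save(f"{n}0.npy",d)
    m=ctrl.camera_model(n);print(n,m)
print(ctrl.camera_model("wrist"),ctrl.hold_point_z)
E
```

```text
pics
{'clock': np.float64(0.0), 'joint_pos': array([-4.8295e+01,  2.0591e+01,  6.3400e-01, -2.1000e-02, -7.0137e+01,
       -1.6508e+01]), 'qvel': array([ 0.007, -0.088, -0.024,  0.055, -0.07 , -0.004]), 'tau': array([ 0.0000e+00, -5.8271e+01,  2.9306e+01,  6.9970e+00,  7.0000e-03,
       -0.0000e+00]), 'tool_pos': array([ 0.287, -0.61 ,  0.226]), 'orientation': array([-1.79992e+02, -9.50000e-02,  1.15190e+02]), 'force': array([ 0.159, -1.172,  0.175]), 'moment': array([-0.013, -0.005,  0.024]), 'opening': np.float64(0.088)}
side {'fx': 508.5264885732399, 'fy': 508.5264885732399, 'cx': 319.16695158081944, 'cy': 244.2657747257963, 'cam_to_world': array([[-0.91163394, -0.29693197,  0.28417419,  0.20739663],
       [-0.4107168 ,  0.63235368, -0.65684133,  0.80756363],
       [ 0.0153386 , -0.71551396, -0.69843003,  0.89185848],
       [ 0.        ,  0.        ,  0.        ,  1.        ]])}
top {'fx': 616.8687747631446, 'fy': 616.8687747631446, 'cx': 317.8944213435137, 'cy': 235.41893689481748, 'cam_to_world': array([[-8.26416461e-03, -9.96710295e-01,  8.06243833e-02,
         4.30430269e-01],
       [-9.99964385e-01,  8.37530228e-03,  1.04037662e-03,
         9.97917625e-02],
       [-1.71220767e-03, -8.06129141e-02, -9.96744012e-01,
         1.42548515e+00],
       [ 0.00000000e+00,  0.00000000e+00,  0.00000000e+00,
         1.00000000e+00]])}
{'fx': 371.64829954431775, 'fy': 371.64829954431775, 'cx': 316.4268334569455, 'cy': 237.8478609253595, 'tool_from_camera': array([[ 9.99999823e-01, -7.00044757e-05,  5.90598655e-04,
        -6.62938206e-04],
       [-1.10431390e-04,  9.53922875e-01,  3.00051888e-01,
        -8.11507784e-02],
       [-5.84390542e-04, -3.00051900e-01,  9.53922699e-01,
        -1.58444596e-01],
       [ 0.00000000e+00,  0.00000000e+00,  0.00000000e+00,
         1.00000000e+00]])} 0.0188
```

View pics/side0.png

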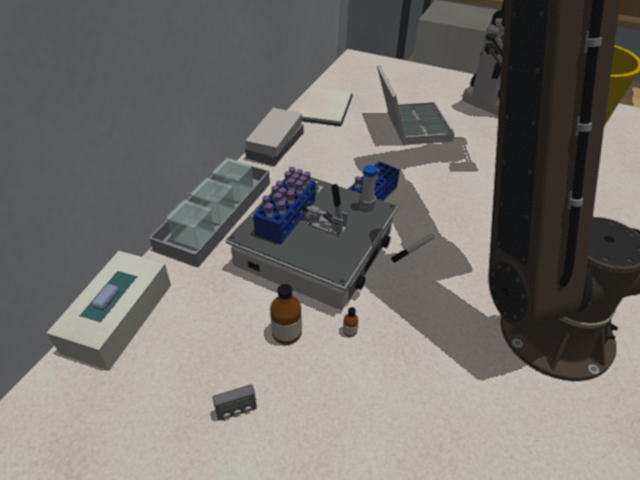

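View pics/top0.png

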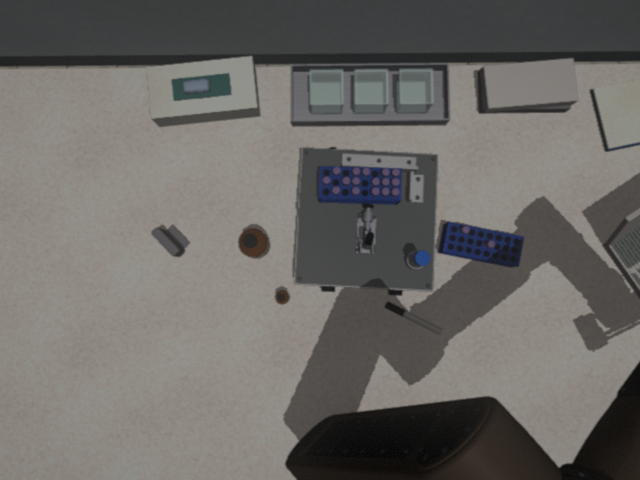

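```bash
cat > h.py <<'E'
import numpy as np,cv2
from plant import ctrl
def ray(n,u,v):
    m=ctrl.camera_model(n);T=m["cam_to_world"]
    d=T[:3,:3]@np.array([(u-m["cx"])/m["fx"],(v-m["cy"])/m["fy"],1]);return T[:3,3],d
def onz(n,u,v,z):
    o,d=ray(n,u,v);return o+d*(z-o[2])/d[2]
def proj(n,P):
    m=ctrl.camera_model(n);T=np.linalg.inv(m["cam_to_world"]);p=T[:3,:3]@np.array(P)+T[:3,3]
    return m["fx"]*p[0]/p[2]+m["cx"],m["fy"]*p[1]/p[2]+m["cy"]
def pts(n,d):
    m=ctrl.camera_model(n);T=m["cam_to_world"];v,u=np.mgrid[:480,:640]
    c=np.stack([(u-m["cx"])/m["fx"]*d,(v-m["cy"])/m["fy"]*d,d],-1)
    return c@T[:3,:3].T+T[:3,3]
E
python3 - <<'E'
from h import *
p=cv2.imread("pics/top0.png");c=p[140:300,285:445];cv2.imwrite("pics/topc.png",cv2.resize(c,(640,640),interpolation=cv2.INTER_CUBIC)[:600])
p=cv2.imread("pics/side0.png");c=p[150:300,225:425];cv2.imwrite("pics/sidec.png",cv2.resize(c,(800,600),interpolation=cv2.INTER_CUBIC))
d=np.load("top0.npy");P=pts("top",d)
m=(abs(P[...,2]-.102)<.005)&(d>0);m=m.astype(np.uint8)
n,l,s,ce=cv2.connectedComponentsWithStats(m)
i=1+np.argmax(s[1:,4]);print(s[i])
m2=(l==i).astype(np.uint8)
print(np.median(P[l==i][:,2]))
XY=P[l==i][:,:2].astype(np.float32)
r=cv2.minAreaRect(XY*1000);print(r,cv2.boxPoints(r))
# blue rack
top=cv2.imread("pics/top0.png").astype(int)
b=(top[...,0]>top[...,2]+40)&(top[...,0]>70)
b[:, 425:]=0
n,l,s,ce=cv2.connectedComponentsWithStats(b.astype(np.uint8));print(s[1:][s[1:,4]>30],ce[1:][s[1:,4]>30])
i=1+np.argmax(s[1:,4])
vv,uu=np.where((l==i)); print(np.median(P[l==i][:,2]))
Q=np.array([onz("top",u,v,.164)[:2] for u,v in zip(uu,vv)],np.float32)
r=cv2.minAreaRect(Q*1000);print(r,cv2.boxPoints(r))
E
```

```text
[  293   147   145   145 12667]
0.10249965138323036
((573.8919677734375, -2.807708740234375), (299.7054443359375, 299.700927734375), 86.48037719726562) [[ 415.12463 -143.1784 ]
 [ 714.26025 -161.57715]
 [ 732.6593   137.56299]
 [ 433.52368  155.96173]]
[[319 166  82  36 983]
 [370 168  13  10  45]
 [415 250  10  16 135]] [[353.00101729 188.15768057]
 [376.22222222 171.22222222]
 [420.02222222 257.63703704]]
0.16419858665151676
((638.4494018554688, 14.024581909179688), (168.016357421875, 69.70367431640625), 87.63664245605469) [[600.16296  -68.47497 ]
 [669.8074   -71.34931 ]
 [676.73584   96.52413 ]
 [607.09143   99.398476]]
```

View pics/topc.png

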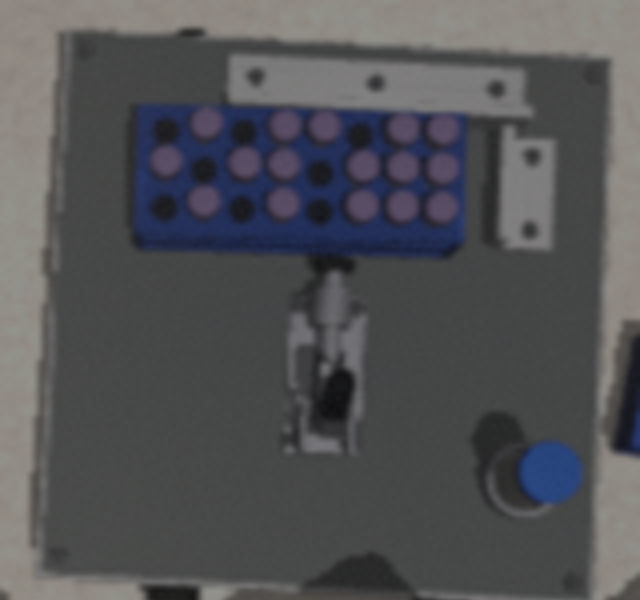

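View pics/sidec.png

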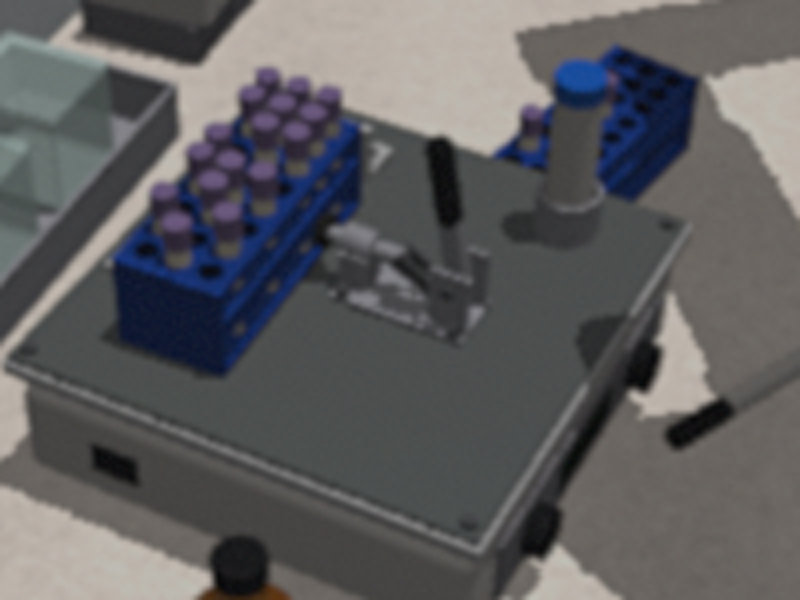

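Top view: the rack's left end sits around crop (135,175) and its right end around (465,180), about 20 mm short of the end stop at crop x≈500. The lever is nearly upright (grip at crop (335,390)) and the wash tube is at crop (550,470). The shaker centre is at (574,-3) mm, yaw -3.5°. I'll move above the left side of the rack first.

Emit:
{"fn": "apply_moves", "kwargs": {
  "motion": [
    [[1,2,3],4],
    [[3,6,6],11],
    [[5,10,8],19],
    [[7,14,8],27],
    [[9,18,8],35],
    [[11,22,8],43],
    [[13,26,8],51],
    [[15,30,8],57],
    [[17,34,8],61.5],
    [[19,38,8],61.5]
  ],
  "hand": 2.5
}}

```text
clock: 1.1
tool_pos: [0.4776, -0.2289, 0.3065]
orientation: [180.0, -0.0, 176.9]
force: [0.1, -0.6, -1.0]
opening: 0.0255
```

Emit:
{"fn": "apply_moves", "kwargs": {
  "motion": [
    [[2,4.5,0],0],
    [[4,9,0],0],
    [[6,13.5,0],0],
    [[8,18,0],0],
    [[10,22.5,0],0],
    [[12,27,0],0],
    [[14,31,0],0],
    [[15.5,34,0],0],
    [[16.5,36.5,0],0],
    [[16.5,36.5,0],0]
  ]
}}

```text
clock: 2.1
tool_pos: [0.6429, 0.1372, 0.3046]
orientation: [-180.0, -0.1, 176.8]
force: [-0.2, -0.5, 0.3]
opening: 0.0249
```

```bash
python3 - <<'E'
from h import *
o=ctrl.get_obs();print({k:np.round(o[k],3) for k in('clock','tool_pos','orientation','force','opening')})
p,d=ctrl.snapshot("wrist");cv2.imwrite("pics/w1.png",p)
p,d=ctrl.snapshot("side");cv2.imwrite("pics/s1.png",p)
E
```

```text
{'clock': np.float64(2.1), 'tool_pos': array([0.643, 0.137, 0.305]), 'orientation': array([-1.79954e+02, -1.24000e-01,  1.76843e+02]), 'force': array([-0.186, -0.468,  0.328]), 'opening': np.float64(0.025)}
```

View pics/w1.png

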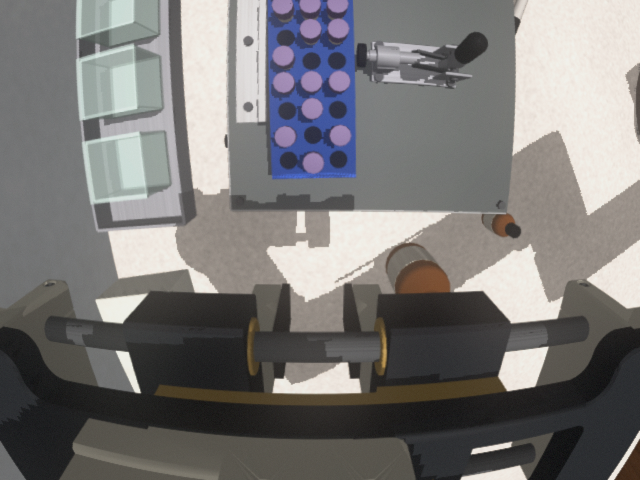

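View pics/s1.png

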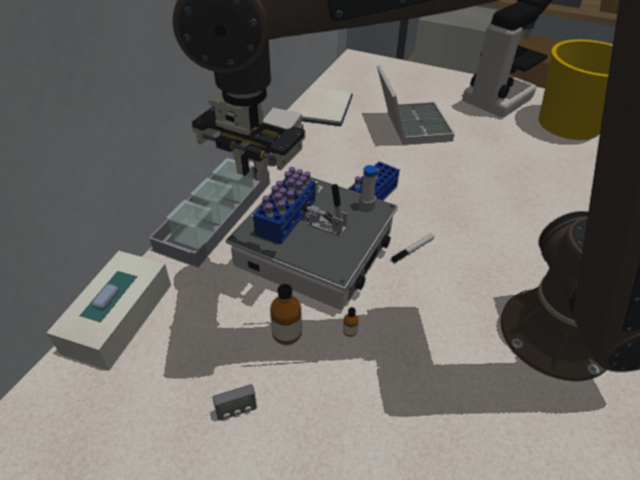

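Wrist view: the rack's left end edge is at row ≈178, columns 272–355. The fingers are clear of it, and the fence and rack are parallel with a small gap.

```bash
cat >> h.py <<'E'
from scipy.spatial.transform import Rotation as Ro
def wray(o,u,v):
    m=ctrl.camera_model("wrist");x=(u-m["cx"])/m["fx"];y=(v-m["cy"])/m["fy"];t=np.hypot(x,y)+1e-12
    d=np.array([x/t*np.sin(t),y/t*np.sin(t),np.cos(t)]);T=m["tool_from_camera"]
    R=Ro.from_euler('xyz',o["orientation"],degrees=True).as_matrix()
    return R@T[:3,3]+o["tool_pos"],R@T[:3,:3]@d
def wonz(o,u,v,z):
    c,d=wray(o,u,v);return c+d*(z-c[2])/d[2]
C=np.array([.5739,-.0028]);a=np.radians(-3.52)
UX=np.array([np.cos(a),np.sin(a)]);UY=np.array([-np.sin(a),np.cos(a)])
def sh(P): q=np.array(P[:2])-C;return np.round(1000*np.array([q@UX,q@UY]),1)
def wd(x,y): return C+UX*x/1000+UY*y/1000
E
python3 - <<'E'
from h import *
o=ctrl.get_obs()
for (u,v,z) in [(272,177,.164),(355,177,.164),(269,12,.164),(236,122,.142),(265,122,.142),(229,210,.102),(509,211,.102)]:
    P=wonz(o,u,v,z);print(u,v,P.round(4),sh(P))
E
```

```text
272 177 [0.6764 0.0931 0.164 ] [ 96.4 102. ]
355 177 [0.6089 0.097  0.164 ] [ 28.8 101.7]
269 12 [ 0.6703 -0.0439  0.164 ] [ 98.8 -35.1]
236 122 [0.7071 0.0451 0.142 ] [130.  56.]
265 122 [0.6817 0.0475 0.142 ] [104.5  56.8]
229 210 [0.7313 0.1318 0.102 ] [148.9 144. ]
509 211 [0.4311 0.1477 0.102 ] [-151.8  141.4]
```

Emit:
{"fn": "apply_moves", "kwargs": {
  "motion": [
    [[0.2,0,-3],-0.4],
    [[0.5,0,-7],-0.4],
    [[0.5,0,-11],-0.4],
    [[0.5,0,-14],-0.4],
    [[0.5,0,-16],-0.4],
    [[0.5,0,-16.8],-0.4],
    [[0.4,-1,-16.8],-0.4],
    [[0.4,-1.5,-16.8],-0.4],
    [[0.4,-1.5,-16.8],-0.4]
  ]
}}

```text
clock: 3.1
tool_pos: [0.6471, 0.1183, 0.1404]
orientation: [179.9, 0.1, 176.2]
force: [0.3, -0.5, 0.8]
opening: 0.0249
```

```bash
python3 - <<'E'
from h import *
o=ctrl.get_obs();print({k:np.round(o[k],3) for k in('clock','tool_pos','orientation','force','opening')},sh(o['tool_pos']))
p,d=ctrl.snapshot("wrist");cv2.imwrite("pics/w2.png",p)
p,d=ctrl.snapshot("side");cv2.imwrite("pics/s2.png",cv2.resize(p[130:280,200:400],(800,600)))
E
```

```text
{'clock': np.float64(3.1), 'tool_pos': array([0.647, 0.118, 0.14 ]), 'orientation': array([1.79942e+02, 1.32000e-01, 1.76239e+02]), 'force': array([ 0.252, -0.528,  0.756]), 'opening': np.float64(0.025)} [ 65.6 125.4]
```

View pics/w2.png

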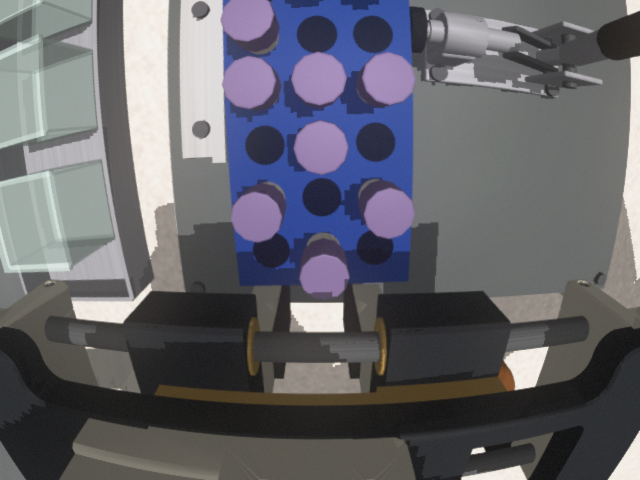

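View pics/s2.png

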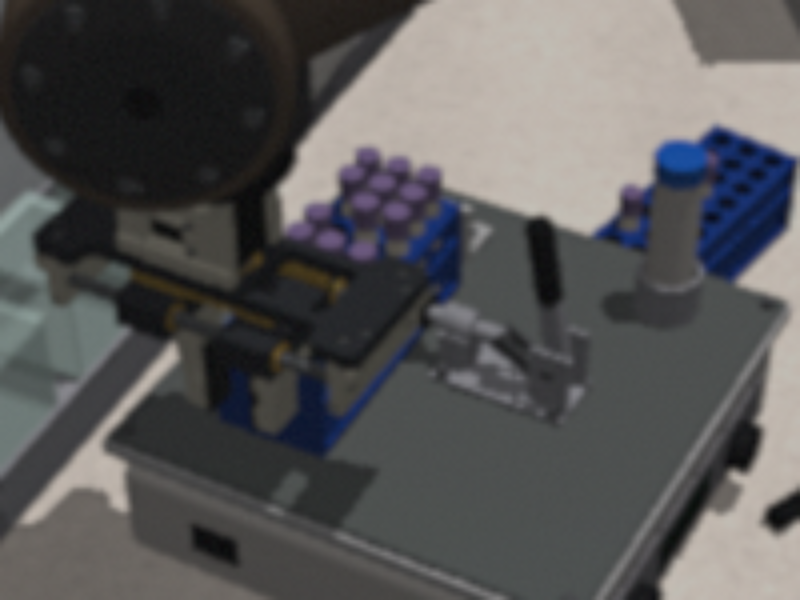

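Fingers are clear and centred on the rack's end wall (row ≈280). Pushing now.

Emit:
{"fn": "apply_moves", "kwargs": {
  "motion": [
    [[0,-0.3,0],0.2],
    [[0,-0.6,0],0.2],
    [[-0.1,-0.9,0],0.2],
    [[-0.1,-1.2,0],0.2],
    [[-0.1,-1.5,0],0.2],
    [[-0.1,-1.75,0],0.2],
    [[-0.1,-2.0,0],0.2],
    [[-0.15,-2.25,0],0.2],
    [[-0.15,-2.5,0],0.2],
    [[-0.15,-2.5,0],0.2]
  ]
}}

```text
clock: 4.2
tool_pos: [0.6448, 0.0938, 0.1386]
orientation: [-180.0, -0.0, 176.5]
force: [0.9, 1.1, -0.4]
opening: 0.0248
```

Emit:
{"fn": "apply_moves", "kwargs": {
  "motion": [
    [[0,-0.1,0],0],
    [[0,-0.2,0],0],
    [[0,-0.3,0],0],
    [[0,-0.4,0],0],
    [[0,-0.4,0],0]
  ]
}}

```text
clock: 4.7
tool_pos: [0.6449, 0.0902, 0.1386]
orientation: [-180.0, 0.0, 176.5]
force: [-0.0, 2.8, 2.5]
opening: 0.0247
```

```bash
cat > look.py <<'E'
from h import *
import sys
k=sys.argv[1]
o=ctrl.get_obs();print({k:np.round(o[k],3) for k in('clock','tool_pos','orientation','force','opening')},sh(o['tool_pos']))
p,d=ctrl.snapshot("wrist");cv2.imwrite(f"pics/w{k}.png",p)
p,d=ctrl.snapshot("top");cv2.imwrite(f"pics/t{k}.png",p);cv2.imwrite(f"pics/tc{k}.png",cv2.resize(p[140:290,285:445],(640,600),interpolation=cv2.INTER_CUBIC))
E
python3 look.py 3
```

```text
{'clock': np.float64(4.7), 'tool_pos': array([0.645, 0.09 , 0.139]), 'orientation': array([-1.79998e+02,  4.00000e-03,  1.76499e+02]), 'force': array([-0.04 ,  2.84 ,  2.458]), 'opening': np.float64(0.025)} [65.2 97.2]
```

View pics/tc3.png

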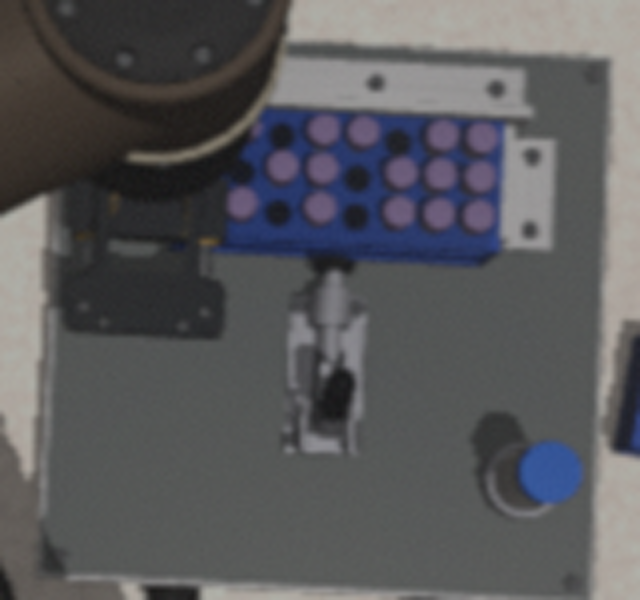

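View pics/w3.png

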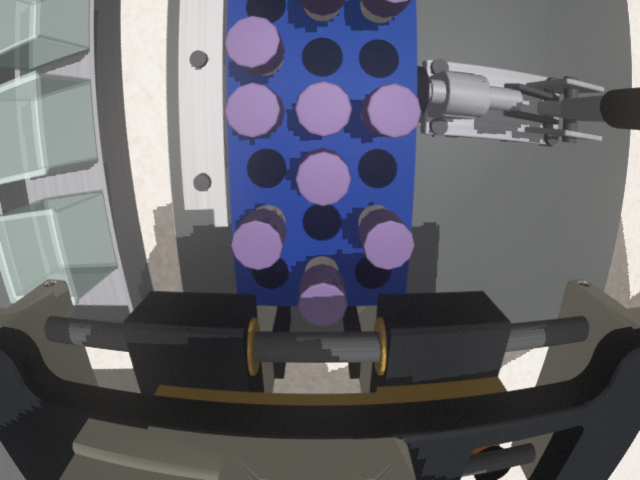

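The rack is moving with the fingers. Its right edge (crop x≈500) is almost at the stop, so I'll keep pushing in 1 mm steps and watch the force.

Emit:
{"fn": "apply_moves", "kwargs": {
  "motion": [
    [[0,-0.1,0],0],
    [[0,-0.15,0],0],
    [[0,-0.15,0],0]
  ]
}}

```text
clock: 5.1
tool_pos: [0.6449, 0.0887, 0.1386]
orientation: [180.0, 0.0, 176.5]
force: [1.3, 1.9, 2.1]
opening: 0.0249
```

Emit:
{"fn": "apply_moves", "kwargs": {
  "motion": [
    [[0,-0.1,0],0],
    [[0,-0.15,0],0],
    [[0,-0.15,0],0]
  ]
}}

```text
clock: 5.4
tool_pos: [0.6449, 0.0879, 0.1386]
orientation: [179.9, 0.0, 176.5]
force: [-0.0, 5.7, 2.4]
opening: 0.0252
```

Emit:
{"fn": "apply_moves", "kwargs": {
  "motion": [
    [[0,-0.05,0],0],
    [[0,-0.1,0],0],
    [[0,-0.1,0],0],
    [[0,-0.1,0],0]
  ]
}}

```text
clock: 5.8
tool_pos: [0.6449, 0.0879, 0.1386]
orientation: [179.9, 0.0, 176.5]
force: [-0.5, 10.2, 2.8]
opening: 0.0253
```

Emit:
{"fn": "apply_moves", "kwargs": {
  "motion": [
    [[0,-0.05,0],0],
    [[0,-0.1,0],0],
    [[0,-0.1,0],0],
    [[0,-0.1,0],0]
  ]
}}

```text
clock: 6.2
tool_pos: [0.6449, 0.0878, 0.1387]
orientation: [179.8, 0.0, 176.5]
force: [-1.8, 13.6, 3.4]
opening: 0.0252
```

It has stalled at about 14 N, against the stop. I'll back off, lift and check.

Emit:
{"fn": "apply_moves", "kwargs": {
  "motion": [
    [[0,0.3,0],0],
    [[0,0.8,0],0],
    [[0,1.8,0],0],
    [[0,3,0],0],
    [[0,3.5,1],0],
    [[0,3.5,4],0],
    [[0,3.5,8],0],
    [[0,3.5,12],0],
    [[0,3.5,16],0],
    [[0,3.5,16],0]
  ],
  "hand": 0
}}

```text
clock: 7.2
tool_pos: [0.6474, 0.1208, 0.3066]
orientation: [179.8, 0.6, 176.5]
force: [0.8, -0.3, 1.1]
opening: 0.0005
```

Emit:
{"fn": "apply_moves", "kwargs": {
  "motion": [
    [[-2,2,0],0],
    [[-5,5,0],0],
    [[-9,8,0],0],
    [[-13,10,0],0],
    [[-16,10,0],0],
    [[-18,10,0],0],
    [[-18,10,0],0]
  ]
}}

```text
clock: 7.9
tool_pos: [0.4629, 0.2206, 0.3001]
orientation: [179.9, 0.1, 176.6]
force: [-0.2, 0.7, 0.1]
opening: 0.0004
```

```bash
python3 look.py 4; python3 - <<'E'
from h import *
p,d=ctrl.snapshot("side");cv2.imwrite("pics/sc4.png",cv2.resize(p[150:300,225:425],(800,600),interpolation=cv2.INTER_CUBIC))
E
```

```text
{'clock': np.float64(7.9), 'tool_pos': array([0.463, 0.221, 0.3  ]), 'orientation': array([1.79895e+02, 7.70000e-02, 1.76628e+02]), 'force': array([-0.164,  0.724,  0.129]), 'opening': np.float64(0.0)} [-124.5  216.1]
```

View pics/tc4.png

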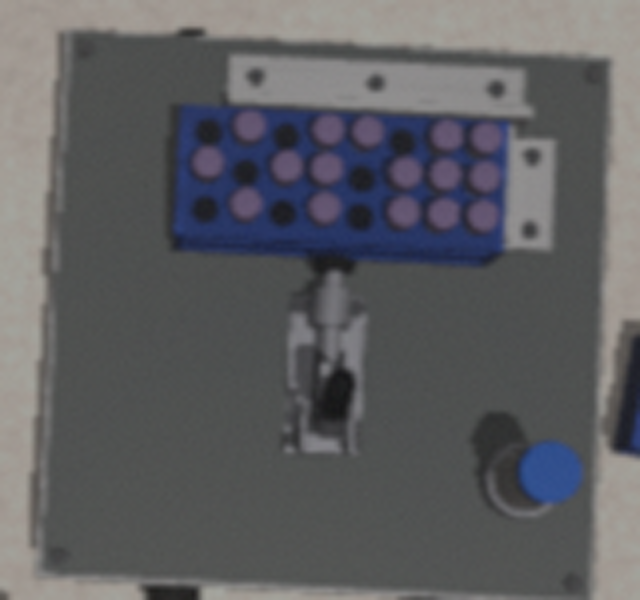

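View pics/sc4.png

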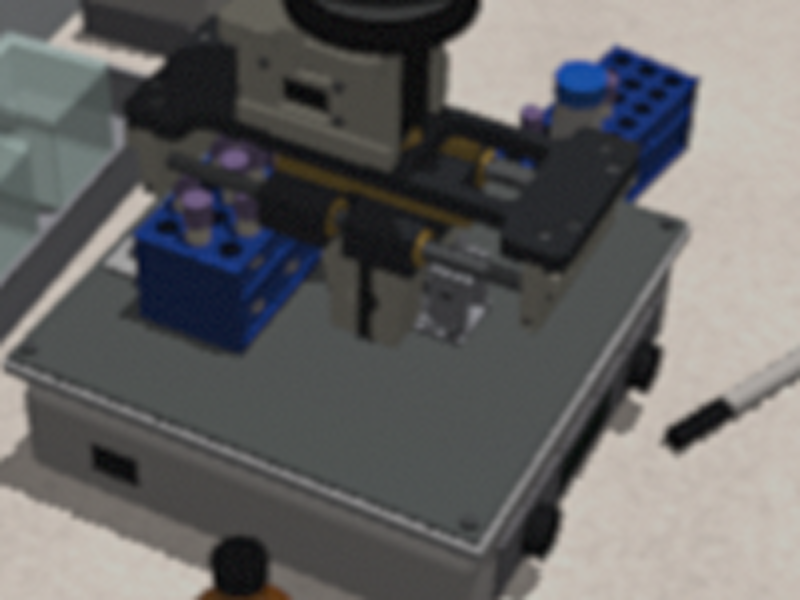

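View pics/w4.png

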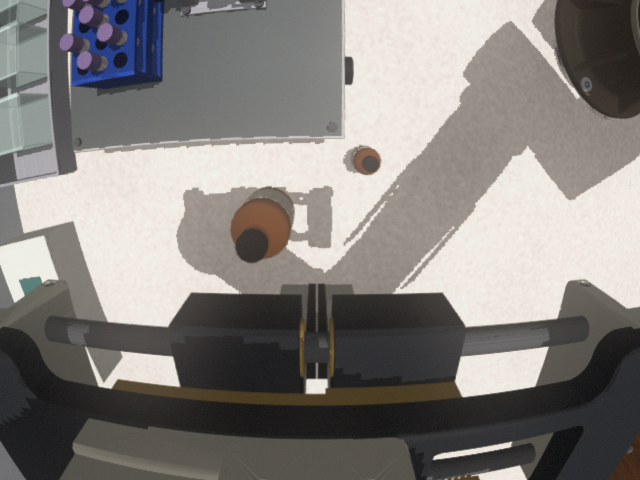

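The rack's right edge now meets the stop at crop x≈508 and runs parallel to the fence, with a small gap for the clamp to close. Next I'll get the handle angle from the side view's grip tip, near px (335,186).

```bash
python3 - <<'E'
from h import *
for uv in [(335,186),(334,188),(337.5,205)]:
    o,d=ray("side",*uv); n=np.r_[UY,0]; t=(np.dot(n,np.r_[C,0]-o))/(n@d); P=o+t*d
    x=sh(P)[0];print(uv,P.round(4),x, "elev",np.arctan2(P[2]-.134,(x+63)/1000),"r",np.hypot(P[2]-.134,(x+63)/1000))
p=cv2.imread("pics/top0.png").astype(int);d=np.load("top0.npy");P=pts("top",d)
m=(P[...,2]>.17)&(d>0);m[:,:355]=0;m[:,385:]=0;m[:215]=0;m[260:]=0
for v,u in np.argwhere(m): print(u,v,P[v,u].round(3),sh(P[v,u]))
E
```

```text
(335, 186) [5.226e-01 4.000e-04 2.218e-01] -51.4 elev 1.4394800238378 r 0.08859071779295118
(334, 188) [5.248e-01 2.000e-04 2.156e-01] -49.2 elev 1.4033082229140903 r 0.08278039857119117
(337.5, 205) [0.5145 0.0009 0.1723] -59.6 elev 1.482290543617425 r 0.03846576791697048
368 232 [0.534 0.003 0.221] [-40.4   3.1]
369 232 [0.534 0.001 0.223] [-40.5   1.3]
370 232 [ 0.533 -0.001  0.226] [-40.6  -0.4]
371 232 [ 0.533 -0.003  0.225] [-40.4  -2.4]
367 233 [0.531 0.005 0.226] [-43.    5.4]
368 233 [0.531 0.003 0.225] [-42.7   3.3]
369 233 [0.531 0.001 0.225] [-42.6   1.4]
370 233 [ 0.531 -0.     0.23 ] [-42.9  -0.2]
371 233 [ 0.531 -0.002  0.231] [-43.  -2.]
372 233 [ 0.531 -0.005  0.226] [-42.4  -4.3]
366 234 [0.529 0.007 0.228] [-45.1   7.4]
367 234 [0.53  0.005 0.221] [-44.5   4.9]
368 234 [0.529 0.003 0.227] [-44.9   3.4]
370 234 [ 0.529 -0.001  0.226] [-44.6  -0.6]
371 234 [ 0.529 -0.003  0.225] [-44.4  -2.6]
372 234 [ 0.529 -0.004  0.229] [-44.6  -4.2]
373 234 [ 0.53  -0.007  0.223] [-44.   -6.7]
366 235 [0.527 0.007 0.227] [-47.    7.2]
367 235 [0.527 0.005 0.226] [-46.9   5.2]
368
[... 2746 characters left out ...]
9.7   5.5]
366 243 [0.514 0.005 0.196] [-60.4   4.2]
367 243 [0.514 0.003 0.196] [-60.3   2.2]
368 243 [0.514 0.001 0.193] [-59.9  -0. ]
369 243 [ 0.514 -0.001  0.194] [-59.9  -1.9]
371 243 [ 0.515 -0.006  0.179] [-58.6  -7.1]
365 244 [0.513 0.006 0.175] [-61.    4.6]
366 244 [0.513 0.004 0.187] [-61.7   3.4]
367 244 [0.512 0.002 0.187] [-61.7   1.5]
368 244 [0.513 0.    0.185] [-61.4  -0.7]
369 244 [ 0.513 -0.002  0.183] [-61.1  -2.9]
370 244 [ 0.513 -0.004  0.181] [-60.9  -5.1]
365 245 [0.511 0.005 0.171] [-62.8   4.3]
366 245 [0.511 0.004 0.176] [-63.    2.6]
367 245 [0.511 0.002 0.175] [-62.8   0.5]
368 245 [ 0.511 -0.     0.178] [-62.9  -1.4]
369 245 [ 0.511 -0.003  0.173] [-62.5  -3.7]
```

Emit:
{"fn": "apply_moves", "kwargs": {
  "motion": [
    [[1,-2,0],0],
    [[3,-5,0],0],
    [[5,-9,0],0],
    [[7,-13,0],0],
    [[9,-17,0],0],
    [[10,-20,0],0],
    [[10.6,-22,0],0],
    [[10.6,-22.35,0],0],
    [[10.6,-22.35,-1],0],
    [[10.6,-22.35,-3],0]
  ]
}}

```text
clock: 9.05
tool_pos: [0.5718, -0.003, 0.2688]
orientation: [180.0, 0.1, 176.5]
force: [1.3, 0.0, 0.1]
opening: 0.0006
```

Emit:
{"fn": "apply_moves", "kwargs": {
  "motion": [
    [[0,0,-2],0],
    [[0,0,-4.5],0],
    [[0,0,-6.5],0],
    [[0,0,-6.8],0],
    [[0,0,-6.8],0]
  ]
}}

```text
clock: 9.55
tool_pos: [0.5706, -0.0028, 0.2]
orientation: [-180.0, -0.1, 176.5]
force: [0.6, -0.4, -0.1]
opening: 0.0006
```

```bash
python3 look.py 5; python3 - <<'E'
from h import *
p,d=ctrl.snapshot("side");cv2.imwrite("pics/sc5.png",cv2.resize(p[120:270,225:425],(800,600),interpolation=cv2.INTER_CUBIC))
E
```

```text
{'clock': np.float64(9.55), 'tool_pos': array([ 0.571, -0.003,  0.2  ]), 'orientation': array([-1.79959e+02, -7.40000e-02,  1.76547e+02]), 'force': array([ 0.561, -0.36 , -0.059]), 'opening': np.float64(0.001)} [-3.3 -0.2]
```

View pics/w5.png

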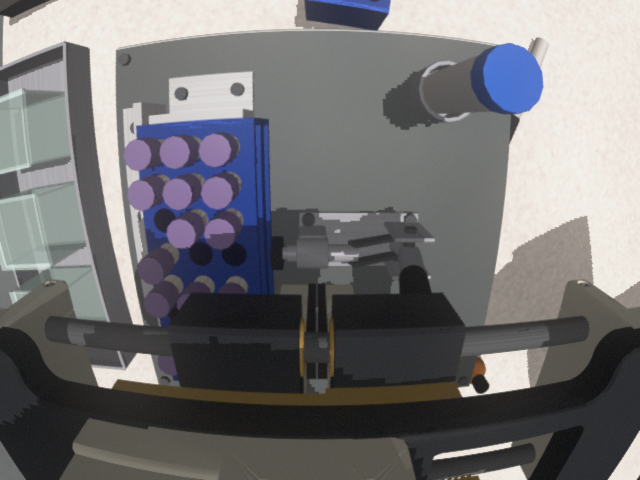

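View pics/sc5.png

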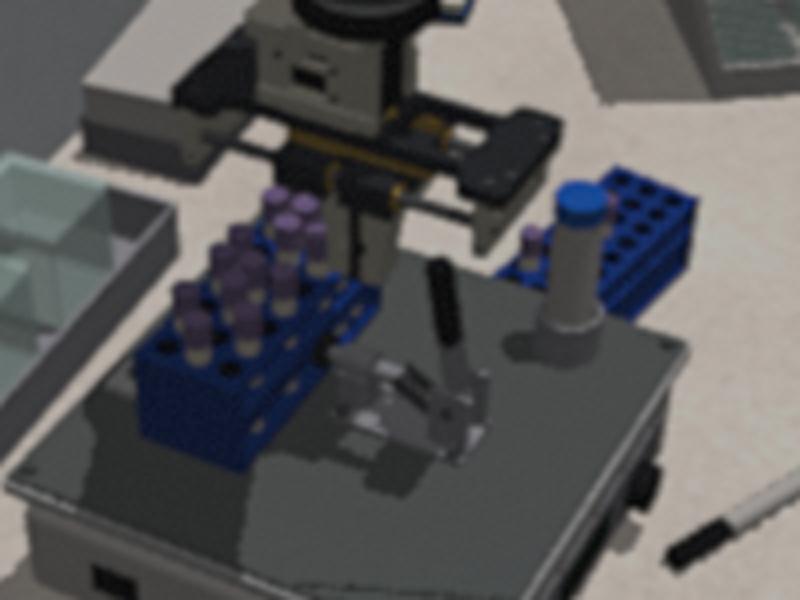

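The closed fingers are standing between the rack and the handle (side crop (365,260), handle grip (440,300)). I'll approach the handle slowly to find contact.

Emit:
{"fn": "apply_moves", "kwargs": {
  "motion": [
    [[-0.4,0,0],0],
    [[-0.8,0.05,0],0],
    [[-1.2,0.05,0],0],
    [[-1.5,0.1,0],0],
    [[-1.8,0.1,0],0],
    [[-1.8,0.1,0],0]
  ]
}}

```text
clock: 10.3
tool_pos: [0.5525, -0.0023, 0.2007]
orientation: [180.0, 0.0, 176.5]
force: [0.2, 0.5, -0.8]
opening: 0.0002
```

Emit:
{"fn": "apply_moves", "kwargs": {
  "motion": [
    [[-0.2,0,0],0],
    [[-0.4,0,0],0],
    [[-0.4,0,0],0]
  ]
}}

```text
clock: 10.6
tool_pos: [0.5488, -0.0023, 0.2006]
orientation: [-180.0, 0.0, 176.5]
force: [0.4, -0.8, -0.5]
opening: 0.0003
```

Emit:
{"fn": "apply_moves", "kwargs": {
  "motion": [
    [[-0.2,0,0],0],
    [[-0.4,0,0],0],
    [[-0.4,0,0],0]
  ]
}}

```text
clock: 10.9
tool_pos: [0.5446, -0.0022, 0.2006]
orientation: [180.0, -0.0, 176.5]
force: [-0.4, -1.1, -0.5]
opening: 0.0003
```

```bash
python3 look.py 6; python3 - <<'E'
from h import *
p,d=ctrl.snapshot("side");cv2.imwrite("pics/sc6.png",cv2.resize(p[120:270,225:425],(800,600),interpolation=cv2.INTER_CUBIC))
E
```

```text
{'clock': np.float64(10.9), 'tool_pos': array([ 0.545, -0.002,  0.201]), 'orientation': array([ 1.79997e+02, -5.00000e-03,  1.76501e+02]), 'force': array([-0.403, -1.083, -0.527]), 'opening': np.float64(0.0)} [-29.3  -1.2]
```

View pics/sc6.png

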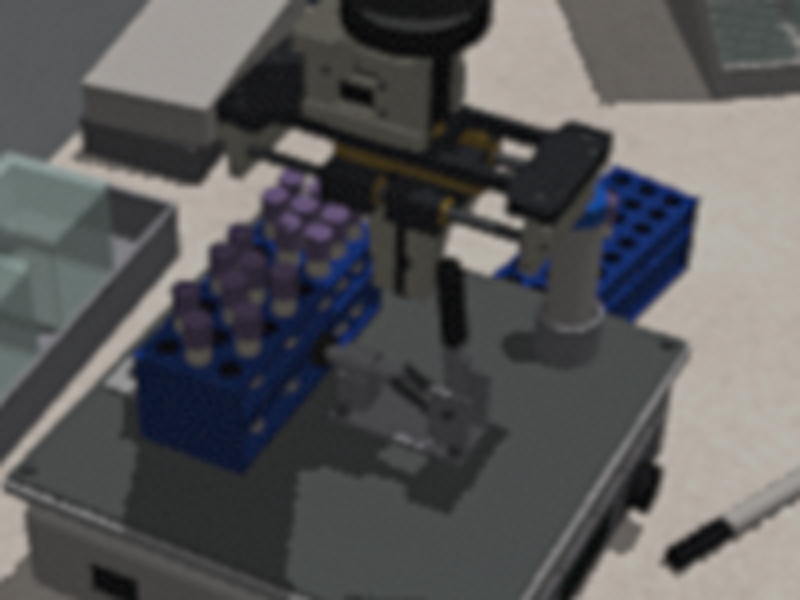

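The handle is moving with the fingers; its tip has gone from about (437,265) to (450,265) in the crop. Now I follow its arc.

Emit:
{"fn": "apply_moves", "kwargs": {
  "motion": [
    [[-0.7,0.1,0],0],
    [[-1.4,0.2,0],0],
    [[-2.1,0.2,0],0],
    [[-2.7,0.25,0],0],
    [[-3.3,0.3,0],0],
    [[-3.9,0.35,-0.05],0],
    [[-4.5,0.4,-0.15],0],
    [[-5.0,0.4,-0.4],0],
    [[-5.5,0.45,-0.75],0],
    [[-5.5,0.45,-0.75],0]
  ]
}}

```text
clock: 12.05
tool_pos: [0.4892, 0.0023, 0.1928]
orientation: [180.0, -0.0, 176.5]
force: [0.4, 0.6, 1.7]
opening: 0.001
```

```bash
python3 look.py 7; python3 - <<'E'
from h import *
p,d=ctrl.snapshot("side");cv2.imwrite("pics/sc7.png",cv2.resize(p[120:270,225:425],(800,600),interpolation=cv2.INTER_CUBIC))
E
```

```text
{'clock': np.float64(12.05), 'tool_pos': array([0.489, 0.002, 0.193]), 'orientation': array([ 1.79998e+02, -1.30000e-02,  1.76509e+02]), 'force': array([0.396, 0.636, 1.713]), 'opening': np.float64(0.001)} [-84.8  -0.1]
```

View pics/sc7.png

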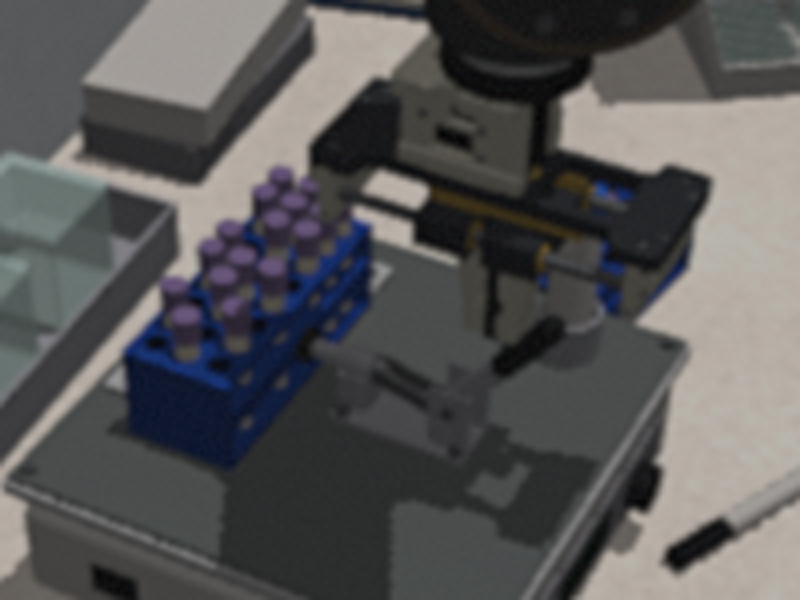

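The handle is at about 130° and the rack has moved to the fence. Continuing past the dead point and down.

Emit:
{"fn": "apply_moves", "kwargs": {
  "motion": [
    [[-0.5,0,-0.4],0],
    [[-1.0,0.05,-0.8],0],
    [[-1.4,0.1,-1.25],0],
    [[-1.8,0.1,-1.7],0],
    [[-2.0,0.1,-2.0],0],
    [[-2.2,0.15,-2.3],0],
    [[-2.45,0.15,-2.8],0],
    [[-2.7,0.15,-3.3],0],
    [[-2.8,0.15,-3.7],0],
    [[-2.8,0.15,-3.7],0]
  ]
}}

```text
clock: 13.2
tool_pos: [0.4613, 0.0036, 0.1553]
orientation: [-180.0, -0.1, 176.5]
force: [0.6, 0.3, 0.4]
opening: 0.0005
```

```bash
python3 look.py 8; python3 - <<'E'
from h import *
p,d=ctrl.snapshot("side");cv2.imwrite("pics/sc8.png",cv2.resize(p[120:270,225:425],(800,600),interpolation=cv2.INTER_CUBIC))
E
```

```text
{'clock': np.float64(13.2), 'tool_pos': array([0.461, 0.004, 0.155]), 'orientation': array([-1.79973e+02, -7.20000e-02,  1.76496e+02]), 'force': array([0.603, 0.255, 0.422]), 'opening': np.float64(0.001)} [-112.8   -0.5]
```

View pics/sc8.png

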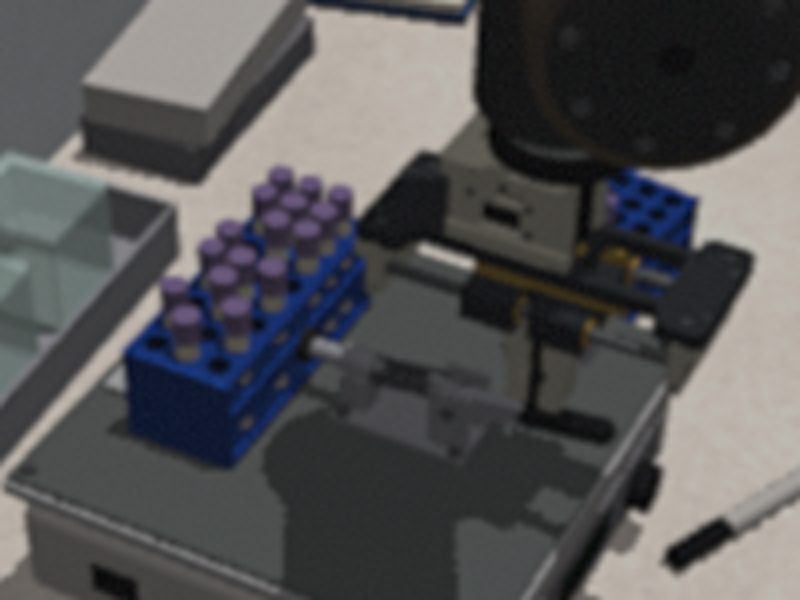

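The handle has snapped down nearly level and the force is about 0. Lifting off, then checking.

Emit:
{"fn": "apply_moves", "kwargs": {
  "motion": [
    [[0,0,1],0],
    [[0,0,4],0],
    [[0,0,8],0],
    [[0,0,12],0],
    [[0,0,15],0],
    [[0,4,15],0],
    [[0,8,15],0],
    [[0,12.5,15],0],
    [[0,17,15],0],
    [[0,21,15],0]
  ]
}}

```text
clock: 14.35
tool_pos: [0.4616, 0.2157, 0.3074]
orientation: [179.9, 0.1, 176.5]
force: [1.6, -0.3, 0.4]
opening: 0.0006
```

Emit:
{"fn": "apply_moves", "kwargs": {
  "motion": [
    [[0,4,0],0],
    [[0,8,0],0],
    [[0,12,0],0],
    [[0,16,0],0],
    [[0,18,0],0],
    [[0,18,0],0]
  ]
}}

```text
clock: 14.95
tool_pos: [0.4616, 0.3959, 0.3057]
orientation: [-180.0, -0.0, 176.6]
force: [0.3, -0.2, -0.7]
opening: 0.0004
```

```bash
python3 look.py 9; python3 - <<'E'
from h import *
p,d=ctrl.snapshot("side");cv2.imwrite("pics/sc9.png",cv2.resize(p[120:270,225:425],(800,600),interpolation=cv2.INTER_CUBIC))
p,d=ctrl.snapshot("top");P=pts("top",d)
top=p.astype(int);b=(top[...,0]>top[...,2]+40)&(top[...,0]>70);b[:,425:]=0;b[230:]=0
n,l,s,ce=cv2.connectedComponentsWithStats(b.astype(np.uint8));i=1+np.argmax(s[1:,4]);vv,uu=np.where(l==i)
Q=np.array([sh(onz("top",u,v,.164)) for u,v in zip(uu,vv)],np.float32)
print(cv2.minAreaRect(Q),Q.min(0),Q.max(0))
S=np.stack([(P[...,:2]-C)@UX,(P[...,:2]-C)@UY],-1)*1000
m=(abs(S[...,1])<5)&(S[...,0]>-170)&(S[...,0]<-70)&(P[...,2]>.115)&(d>0)
q=np.c_[S[m][:,0],P[m][:,2]];q=q[np.argsort(q[:,0])]
for x in range(-170,-70,10):
    k=(q[:,0]>=x)&(q[:,0]<x+10)
    if k.any(): print(x+5,k.sum(),np.median(q[k,1]).round(4))
E
```

```text
{'clock': np.float64(14.95), 'tool_pos': array([0.462, 0.396, 0.306]), 'orientation': array([-1.79958e+02, -2.10000e-02,  1.76610e+02]), 'force': array([ 0.322, -0.2  , -0.666]), 'opening': np.float64(0.0)} [-136.5  391.1]
((67.52587890625, 0.8351821899414062), (167.89732360839844, 70.14779663085938), 88.031982421875) [ 30.2 -82.2] [104.4  84. ]
-155 16 0.1521
-145 21 0.1531
-135 25 0.1515
-125 25 0.151
-115 25 0.1489
-105 24 0.1477
-95 21 0.146
-85 24 0.1447
-75 25 0.1423
```

View pics/tc9.png

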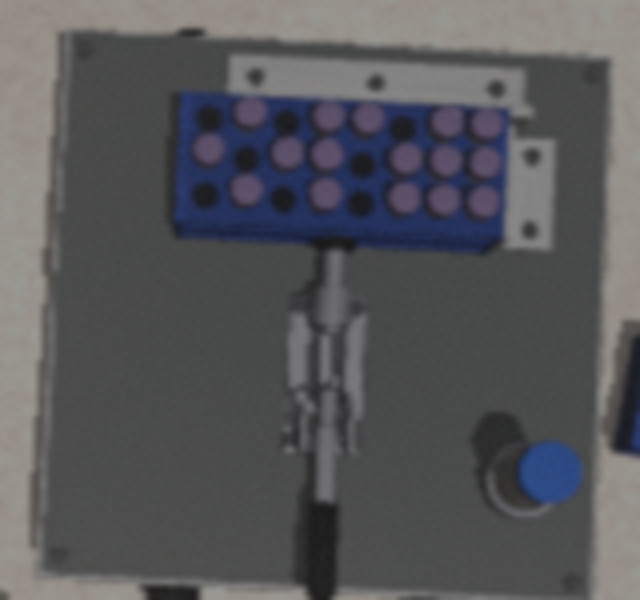

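View pics/sc9.png

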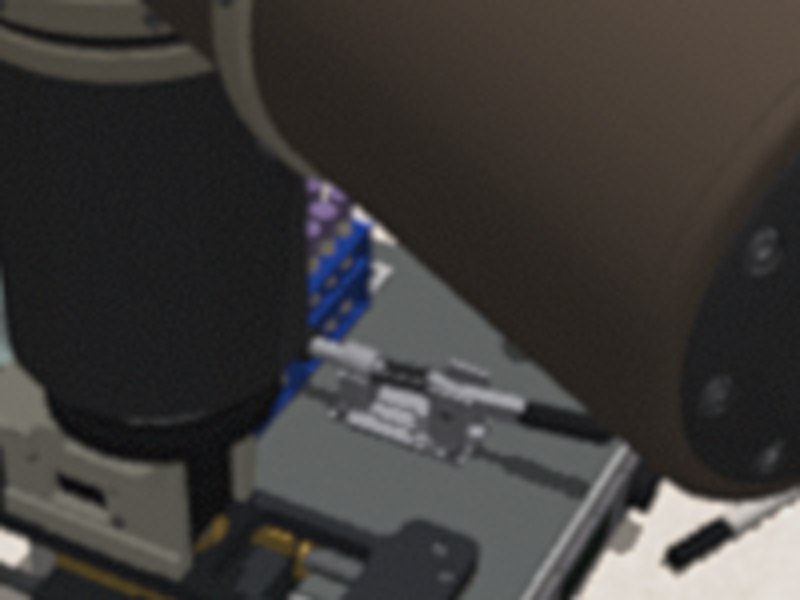

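View pics/t9.png

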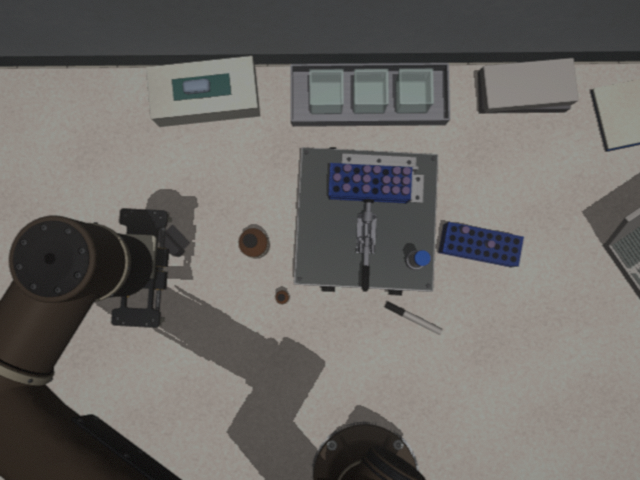

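```bash
python3 - <<'E'
from h import *
for k in("t4","t9"):
    top=cv2.imread(f"pics/{k}.png").astype(int);b=(top[...,0]>top[...,2]+40)&(top[...,0]>70);b[:,425:]=0;b[230:]=0
    n,l,s,ce=cv2.connectedComponentsWithStats(b.astype(np.uint8));i=1+np.argmax(s[1:,4]);vv,uu=np.where(l==i)
    Q=np.array([sh(onz("top",u,v,.164)) for u,v in zip(uu,vv)],np.float32);print(k,cv2.minAreaRect(Q))
    # cap centroids
    m=((top[...,2]>top[...,1]+15)&(top[...,0]>top[...,1]+15)&(top[...,2]>75)).astype(np.uint8);m[:,425:]=0;m[:155]=0;m[205:]=0
    vv,uu=np.where(m);print(sh(onz("top",uu.mean(),vv.mean(),.192)),m.sum())
c=cv2.imread("pics/t9.png")[155:215,320:430];cv2.imwrite("pics/z9.png",cv2.resize(c,(800,436),interpolation=cv2.INTER_CUBIC))
E
```

```text
t4 ((60.12525177001953, -0.5628585815429688), (74.52456665039062, 169.08758544921875), 0.4883032441139221)
[nan nan] 0<stdin>:8: RuntimeWarning: Mean of empty slice.
  ret = ret.dtype.type(ret / rcount)
Traceback (most recent call last):
  File "h.py", line 7, in onz
    o,d=ray(n,u,v);return o+d*(z-o[2])/d[2]
        ~~~^^^^^^^
  File "h.py", line 4, in ray
    m=ctrl.camera_model(n);T=m["cam_to_world"]
ValueError: time passes only in moves, steps and waits
```

```bash
python3 - <<'E'
import cv2,numpy as np
a=cv2.imread("pics/t4.png");b=cv2.imread("pics/t9.png")
f=6
A=cv2.resize(a,None,fx=f,fy=f,interpolation=cv2.INTER_CUBIC);B=cv2.resize(b,None,fx=f,fy=f,interpolation=cv2.INTER_CUBIC)
for name,(x0,x1,y0,y1) in {"left caps":(331,350,168,194),"right caps":(383,409,168,197),"wash":(405,435,245,272),"fence":(342,418,152,164),"spare":(440,526,220,268),"marker":(384,444,300,334),"reagent":(236,272,224,260)}.items():
    r=cv2.matchTemplate(B,A[y0*f:y1*f,x0*f:x1*f],cv2.TM_CCOEFF_NORMED);_,v,_,l=cv2.minMaxLoc(r)
    print(name,round(v,3),(l[0]/f-x0),(l[1]/f-y0))
cv2.imwrite("pics/z9.png",cv2.resize(b[155:215,320:430],(800,436),interpolation=cv2.INTER_CUBIC))
E
```

```text
left caps 0.991 0.16666666666668561 -3.5
right caps 0.915 0.16666666666668561 -3.0
wash 0.999 0.0 0.0
fence 0.989 0.0 0.0
spare 1.0 0.0 0.0
marker 0.999 0.0 0.0
reagent 0.682 31.833333333333314 179.5
```

View pics/z9.png

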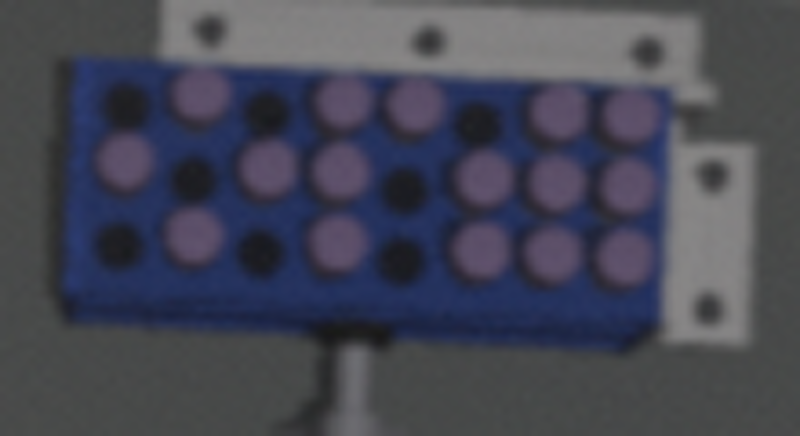

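```bash
python3 - <<'E'
import cv2
a=cv2.imread("pics/top0.png");b=cv2.imread("pics/t9.png")
for n,(x0,x1,y0,y1) in {"reagent":(238,270,226,258),"oil":(272,292,286,306)}.items():
    r=cv2.matchTemplate(b,a[y0:y1,x0:x1],cv2.TM_CCOEFF_NORMED);_,v,_,l=cv2.minMaxLoc(r);print(n,v,l[0]-x0,l[1]-y0)
from plant import ctrl
print(ctrl.close_job())
E
```

```text
reagent 0.9990175366401672 0 0
oil 0.9994438886642456 0 0
the job is handed in; nothing more can be done
None
```

The rack is home against the end stop and the clamp is locked; I handed the job in at about 15 s of the 48 s.

- **Rack push:** I pushed the rack's left end wall with the fingertips, about 20 mm, until it stalled against the end stop at roughly 14 N.
- **Clamp:** With the fingers shut, I swept the handle over and down until it snapped into lock.

**Last checks:**
- **Handle:** its slope measures about 7–8°, which matches the locked stop at 8°.
- **Rack:** the clamp moved it about 7 mm onto the fence, and it is still against the end stop (sideways shift 0.2 px or less). No gap shows at either.
- **Bystanders:** the wash tube, spare rack, marker, reagent bottle and oil bottle show no shift. The arm half covered the timer in the last view, so I only checked that one by eye.

**Checks that failed or disagreed:**
- The blue-mask measurement put the rack at x = 67.5 mm, not the 71 mm home value. I think this is bias, because the mask also takes in part of the rack's near side face; the close-up showed no gap.
- The first image match on the reagent bottle failed, probably because the arm covered it in that earlier picture. Matching against the starting picture gave zero shift.
- Another rack check stopped with an interface error, so I compared image patches instead.

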